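# Draw a half-stroke air sample at the anaesthesia bench

### The arm

A 6-joint arm with a two-finger parallel gripper is mounted at the origin on the work surface. World frame = base frame: x ahead of the robot, y to its left, z up, the work surface at z = 0. Lengths are in m, angles in degrees, forces in N, time in s.
With the tool pointing down it reaches from about 0.35 to 0.875 m from the base axis. Payload 4.2 kg.
Tool frame: the origin (TCP) lies midway between the tips of the shut fingers; the grasp point (between the pads) lies r.grasp_offset behind it (r.grasp_offset is the distance from the TCP to the grasp point, in m); z points along the fingers, y is the direction in which the jaws open and shut (so a half turn about z gives the same grasp; the last joint's range is limited). The gripper opens to 87 mm and grips with 3 to 60 N. Pads are 19 mm wide; open, the fingers measure 117 mm over their backs; the gripper's body (75 mm by 190 mm) begins 51 mm behind the grasp point.
Start: joints at [91.765, 22.042, 0.453, 0, -68.411, -14.817], TCP at [0.141, 0.609, 0.223] pointing down, gripper open.
Joint ranges: [-179.83, 179.83], [-69.29, 118.12], [-61.27, 80.66], [-181.25, 117.63], [-171.15, -9.14], [-177.46, 177.46]. Speed limits (degrees/s): [159.86, 159.86, 180, 180, 180, 180].

### API

Orientations are given as a 3x3 rotation matrix whose columns are the frame's x, y, z axes.
In Python, from station import sense, optics, r gives the robot as it stands. The module is installed in compiled form; this text tells all that it offers.
- The arm moves only by the tool servo_tool, never from a script. Its argument "deltas" is a list of rows, each an object with "slide": the shift along the tool's x, y, z in units of 25 mm (1.0 is 25 mm), a list of three; "spin": the turn about the tool's z in units of 8 degrees (1.0 is 8 degrees). A call has 1 to 10 rows; each row shifts and turns the pose as measured when the row begins, along the tool's axes as they then stand; what a row does not reach is not made up. A row lasts 1/10 s, in which the tool goes at most 50 mm and 8.59 degrees, less where a joint would pass 70% of its speed; a pose out of reach is approached as far as the arm can. A call is refused whole if a number of a shift passes 1 or a number of a turn 1, either way. A call with a gripper value outside its range is refused whole. "gripper" is the closure in counts, from 0 (fully open) to 255 (shut), set as the call begins (left out, the last holds). The fingers move at their own pace and stop on an object; the grip force is fixed at half the most. Time passes only in rows, so rows that do not move let the fingers close. It gives the time, the measured TCP pose, the force and the opening at its end, in the units of the state.
- sense(): the state, without advancing time (a new reading comes with each control period).
- optics.capture(name): name is "scene" or "top" or "wrist"; returns a dict with "frame" (400x640x3 uint8, red, green, blue), "camera_matrix" (3x3 intrinsics, pixels), "k1" (the pictures are not rectified: a ray, as slopes to the right and down, at radius r is drawn at 1 + k1 r^2 times it, then the intrinsics apply), "eye" and "rotation" of the camera in the world. Camera axes: x right, y down, z forward; pixel columns grow to the right and rows downward; lengths in m; the calibration is good to about 2 mm. A picture is of the moment at which its call begins. There is no depth.
- r.finish_job(): hands the job in, once; it reports no verdict.
The state is a dict: "time_s": time; "joints": joint angles; "joint_velocities": joint speeds; "effort": joint torques, N m; "tcp_pos": TCP position; "ee_rot": TCP orientation; "wrist_force": force on the tool from outside, world axes, zero at the start; "moment": the same for the moment, N m; "gripper_width": opening from 0.0 (shut) to 1.0 (fully open).
Only numpy, scipy, OpenCV 4.12 (cv2) and the standard library are available. Lean on these libraries where they do the work, as an engineer would, in place of code of your own. Each camera call takes 0.05 s, during which the arm holds its last target.

### The job

Check the bench air for waste anaesthetic: take the one uncapped glass sorbent tube out of the rack, stand it upright and fully home in the socket on top of the hand sampling pump, and let go of it. Then draw the pump's T-handle out against its return spring until the first dark ring on the rod has just come clear of the barrel's end cap, without pulling it well past that mark, and hold it there for at least three seconds; the program finishes while still holding the handle at the mark, because it springs back if let go. Leave the capped tubes and everything else on the bench where they are.

Things in the scene. Friction and masses are not known exactly. Their poses are not given: they have to be found in the camera images.
- tube: The fresh glass sorbent tube, uncapped, loose, about 14 g: 8 mm in diameter, 110 mm long, both ends tapering to 4.4 mm over the last 6 mm, two black charcoal beds inside. Stands upright in one of the rack's three holes. Origin at the centre of its lower tip, z up along the tube.
- used1: A used tube like the fresh one but with a grey plastic cap, 13 mm in diameter and 18 mm long, on its top end, which reaches 115 mm above its lower tip. Stands in another of the rack's holes; to be left there. Origin at its lower tip, z up.
- used2: A second capped used tube, the same as the other one, in the remaining hole of the rack; to be left there. Origin at its lower tip, z up.
- rack: White plastic tube rack, fixed, 130 (x) x 50 (y) x 45 (z) mm, origin under its centre. Three vertical holes in a row along its own x at -45, 0, +45 mm, 9.6 mm wide, 35 mm deep: a standing tube's lower tip is 10 mm above the bench, 75 mm of it are clear above the rack. Which tube is in which hole changes.
- pump: Hand air-sampling pump fixed on an aluminium stand. Origin on the bench under the barrel axis, which runs along the pump's y, 75 mm up. Barrel 42 mm, black end cap 50 mm in diameter with rod and T-handle at the -y end; square valve head with the tube socket at the +y end. Stand plate x -55 to 55, y -70 to 140 mm, 10 mm thick. Only the head (118 mm) is higher than 100 mm.
- inlet (a point): Centre of the mouth of the tube socket, on the top face (36 x 36 mm) of the pump's valve head, 118 mm above the bench and 105 mm along the pump's +y from its origin; z up. The socket is a vertical round hole 9.6 mm wide and 28 mm deep: a tube fully home has its lower tip 28 mm below this point and 82 mm of it stand above.
- cap_face (a point): Centre of the outer face of the barrel's end cap, on the rod's axis 75 mm above the bench: where the rod comes out, towards the pump's -y.
- half_ring (a point): On the rod's axis, the barrel-side edge of the first (half-stroke) dark ring, 4 mm wide, on the 12 mm steel rod. At rest it is hidden 52 mm inside the cap; the mark is reached when this point lies at the end cap's outer face. The second ring (full stroke) is 50 mm farther in and not wanted.
- handle: Black T-handle: a level round bar 16 mm thick, 110 mm long, along the pump's x, square to the rod. Origin at the bar's middle, 75 mm above the bench; at rest 50 mm out from the cap's face; it slides only along the pump's y, pulled towards -y. The rod and a 22 mm hub are at its middle: from above, take one wing 25 to 45 mm from the middle, a finger in front of and one behind the bar.
- plunger (a joint): How far the plunger is drawn out, in m: 0 at rest, growing as the handle moves towards the pump's -y; 0.052 when the first ring has just come clear of the end cap; stop at 0.106. A return spring pulls it back with about 4 N at rest, 10 N at the first mark (120 N/m), plus about 1 N of friction.
- earbar: Bystander: a steel ear bar 9 mm in diameter, about 135 mm long, 24 mm high, lying on the bench along its own x between the rack and the pump. Loose; leave alone.
- bottle: Bystander: a bottle 54 mm in diameter and 130 mm high standing on the bench beyond the rack. Loose; leave alone. Origin under its centre.
- jar: Bystander: a screw-cap jar 52 mm in diameter and 60 mm high standing beyond the pump. Loose; leave alone. Origin under its centre.
- driver: Bystander: a screwdriver 150 mm long lying on the bench to the robot's right, beyond the T-handle's end of the pump. Loose; leave alone.

How it is judged:
By the outcome, as a careful person would: the job done as asked, in the order asked, and still so for the second after the job is handed in, while the arm keeps its last pose, push and grip.
It also fails if it takes over 58 s, if anything falls off the work surface, if the arm or the gripper's body presses on something with over 40 N, if the wrist force passes 120 N, or if a joint passes its speed limit or range.

## Working session

There is one attempt and no reset: what is moved stays moved. The work goes in short steps, Python scripts to look and compute and a tool call to move; the robot and the scene stay as the last step left them, time stands still between calls to the robot, and variables do not carry over. Pictures are saved under pics/ and viewed, and the job is handed in when it is done.

Besides the shell and the picture viewer there is one more tool, called after ">>>" by a JSON object that holds its "name" and its "arguments". servo_tool: Moves the arm, as the interface text tells. Its arguments: {"type":"object","properties":{"deltas":{"type":"array"},"gripper":{"type":"number"}},"required":["deltas"]}

```bash
mkdir -p pics
cat > h.py <<'E'
import numpy as np, cv2
from station import sense, optics, r
def cap(n,tag):
    c=optics.capture(n); cv2.imwrite(f'pics/{tag}.png',cv2.cvtColor(c['frame'],cv2.COLOR_RGB2BGR))
    np.savez(f'pics/{tag}.npz',**c); return c
def ld(tag): return dict(np.load(f'pics/{tag}.npz'))
def ray(c,u,v):
    K=c['camera_matrix'];k=float(c['k1'])
    d=cv2.undistortPoints(np.array([[[u,v]]],float),K,np.array([k,0,0,0,0.]))[0,0]
    w=c['rotation']@np.array([d[0],d[1],1]); return c['eye'],w/np.linalg.norm(w)
def atz(c,u,v,z):
    e,w=ray(c,u,v); return e+w*(z-e[2])/w[2]
def proj(c,P):
    p=c['rotation'].T@(np.array(P)-c['eye']); x=p[:2]/p[2]; x=x*(1+float(c['k1'])*(x@x))
    return (c['camera_matrix']@np.array([x[0],x[1],1]))[:2]
def crop(tag,u0,v0,u1,v1,s,out):
    im=cv2.imread(f'pics/{tag}.png')[v0:v1,u0:u1]; cv2.imwrite(f'pics/{out}.png',cv2.resize(im,None,fx=s,fy=s,interpolation=cv2.INTER_CUBIC))
def tri(obs):
    A=np.zeros((3,3));b=np.zeros(3)
    for c,u,v in obs:
        e,w=ray(c,u,v);M=np.eye(3)-np.outer(w,w);A+=M;b+=M@e
    P=np.linalg.solve(A,b); return P,[np.linalg.norm((np.eye(3)-np.outer(w,w))@(P-e)) for e,w in [ray(c,u,v) for c,u,v in obs]]
E
python3 - <<'E'
from h import *
for n in ['scene','top','wrist']:
    c=cap(n,n+'0'); print(n,c['eye'],c['k1'],c['camera_matrix'].tolist(),np.round(c['rotation'],3).tolist())
s=sense();print(s, r.grasp_offset)
E
```

```text
scene [1.27791093 0.16763625 1.02234617] -0.015090530081709616 [[466.83214490986813, 0.0, 317.5133974771445], [0.0, 466.83214490986813, 200.7780782419376], [0.0, 0.0, 1.0]] [[-0.257, 0.76, -0.598], [0.966, 0.19, -0.173], [-0.018, -0.622, -0.783]]
top [ 0.36891924 -0.02808774  1.23068405] -0.04319471993052174 [[432.1408259867638, 0.0, 324.5156346930388], [0.0, 432.1408259867638, 192.1678493686282], [0.0, 0.0, 1.0]] [[-0.026, -0.982, 0.187], [-1.0, 0.024, -0.011], [0.006, -0.187, -0.982]]
wrist [0.20967877 0.59340473 0.38260776] -0.06126006831834266 [[333.76147067706427, 0.0, 320.13860593610576], [0.0, 333.76147067706427, 197.52462165589708], [0.0, 0.0, 1.0]] [[-0.226, -0.942, -0.25], [-0.974, 0.218, 0.056], [0.002, 0.256, -0.967]]
{'time_s': 0.15, 'joints': array([ 9.17647179e+01,  2.20801278e+01,  3.98330942e-01, -2.01990350e-02,
       -6.84113856e+01, -1.48164421e+01]), 'joint_velocities': array([-4.83922494e-02, -2.10903148e-01,  1.90795720e-01,  1.68388481e-01,
       -1.75659164e-04,  4.60081645e-02]), 'effort': array([-5.73814941e-04, -3.91054273e+01,  1.87587404e+01,  4.22233209e+00,
        1.23876077e-02, -1.38266614e-04]), 'tcp_pos': array([0.14103003, 0.60841759, 0.22172111]), 'ee_rot': array([[ 9.74137244e-01, -2.25956971e-01, -2.77570510e-04],
       [-2.25957120e-01, -9.74135876e-01, -1.63564104e-03],
       [ 9.91931042e-05,  1.65605789e-03, -9.99998624e-01]]), 'wrist_force': array([-0.81464119,  0.57537659, -0.44748527]), 'moment': array([-0.05657132,  0.00025121,  0.00292122]), 'gripper_width': 1.000146622500158} 0.0187
```

View pics/scene0.png

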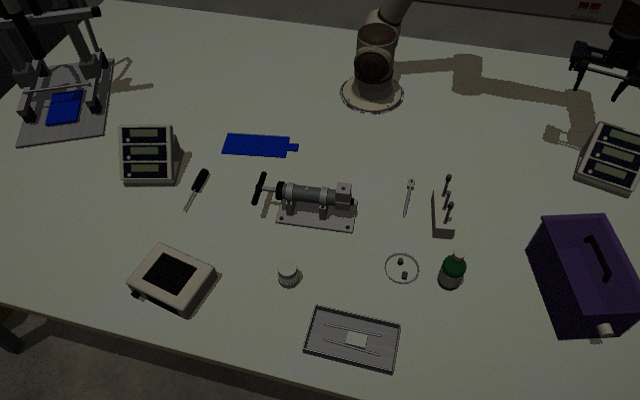

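View pics/top0.png

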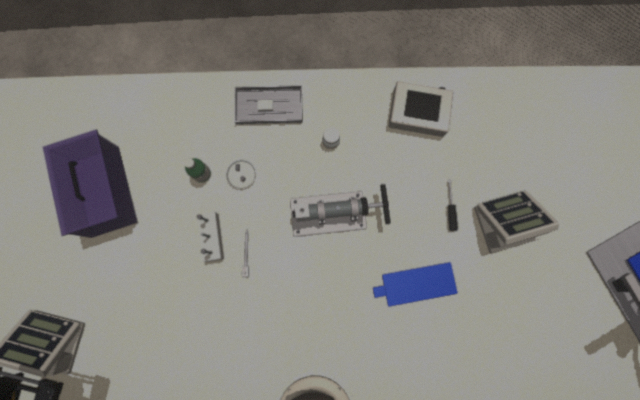

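View pics/wrist0.png

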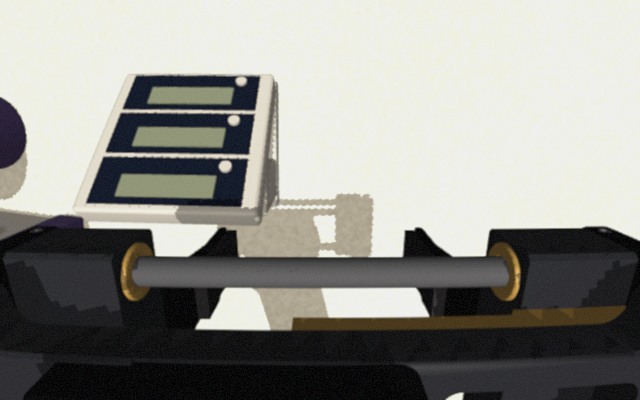

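Run:
```python
from h import *
crop('scene0',390,165,480,245,8,'s_r'); crop('top0',190,200,260,280,7,'t_r'); crop('scene0',240,160,370,240,6,'s_p'); crop('top0',280,175,400,245,6,'t_p')
```

```text
(no output)
```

View pics/s_r.png

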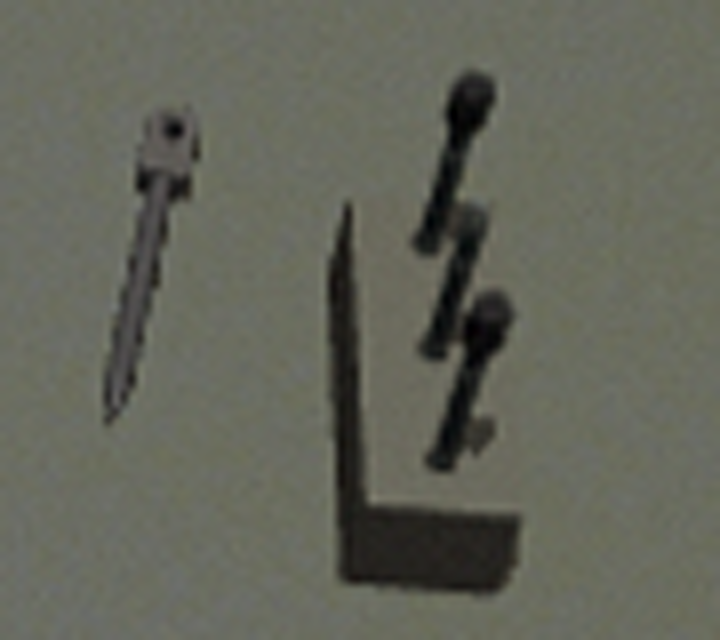

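View pics/t_r.png

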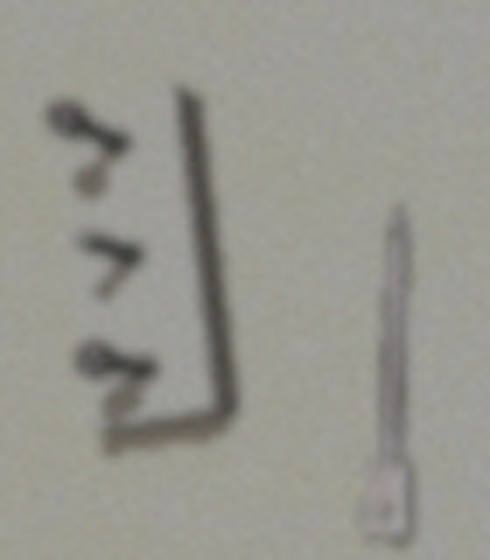

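View pics/s_p.png

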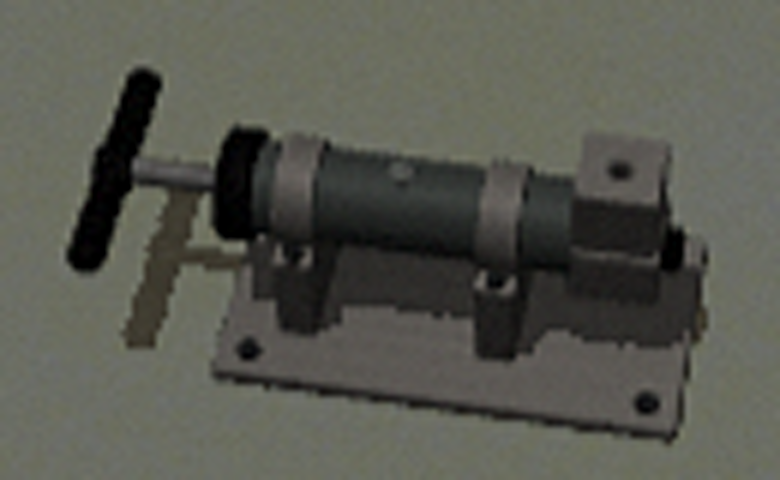

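View pics/t_p.png

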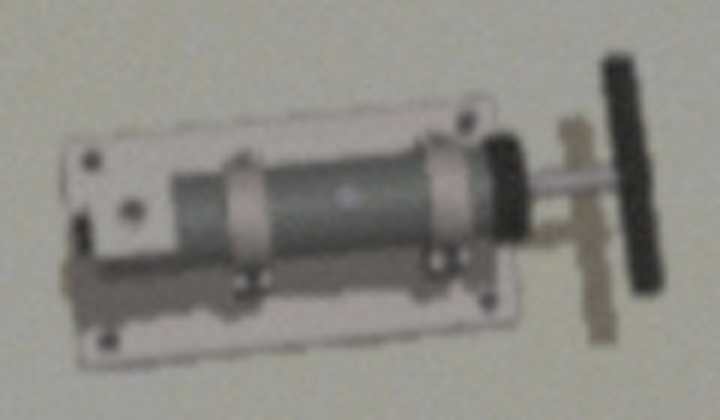

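Run:
```python
from h import *
np.set_printoptions(precision=4,suppress=True)
t=ld('top0');s=ld('scene0')
def show(n,tu,su,z):
    print(n,tri([(t,*tu),(s,*su)]),atz(t,*tu,z),atz(s,*su,z))
show('tip',(202.1,234),(448.7,191.3),.120)
show('base',(209.6,236.7),(444,208.7),.045)
show('inlet',(302.2,210),(343.7,188.3),.118)
show('h1',(382.8,185.3),(264.2,172.5),.075)
show('h2',(388.3,222.8),(254.2,204.2),.075)
show('h far/near',(382.8,185.3),(254.2,204.2),.075)
show('h near',(388.3,222.8),(264.2,172.5),.075)
for p in [(207.9,221),(212.1,252.9)]: print(atz(t,*p,.045))
for p in [(199.3,216.7),(203.6,251)]: print(atz(t,*p,.118))
```

```text
tip (array([0.4783, 0.2782, 0.1176]), [np.float64(0.00014195708594479459), np.float64(0.0001419570859448604)]) [0.4781 0.2774 0.12  ] [0.4804 0.2781 0.12  ]
base (array([0.4774, 0.2789, 0.0449]), [np.float64(0.0016629028499818466), np.float64(0.0016629028499817763)]) [0.4776 0.2772 0.045 ] [0.4769 0.2805 0.045 ]
inlet (array([0.5341, 0.0202, 0.1193]), [np.float64(0.001525265982952002), np.float64(0.0015252659829520221)]) [0.5346 0.0188 0.118 ] [0.5327 0.0215 0.118 ]
h1 (array([ 0.5805, -0.1768,  0.1778]), [np.float64(0.008837980649733661), np.float64(0.00883798064973359)]) [ 0.6038 -0.2008  0.075 ] [ 0.4949 -0.2085  0.075 ]
h2 (array([ 0.5167, -0.2376, -0.0487]), [np.float64(0.007803142235149686), np.float64(0.00780314223514978)]) [ 0.5004 -0.2104  0.075 ] [ 0.6055 -0.1978  0.075 ]
h far/near (array([ 0.6039, -0.2   ,  0.0725]), [np.float64(0.001205445115476756), np.float64(0.0012054451154767734)]) [ 0.6038 -0.2008  0.075 ] [ 0.6055 -0.1978  0.075 ]
h near (array([ 0.4994, -0.208 ,  0.0803]), [np.float64(0.0016154748300724864), np.float64(0.0016154748300725014)]) [ 0.5004 -0.2104  0.075 ] [ 0.4949 -0.2085  0.075 ]
[0.521  0.2829 0.045 ]
[0.4332 0.2694 0.045 ]
[0.5234 0.2864 0.118 ]
[0.4346 0.273  0.118 ]
```

>>> {"name": "servo_tool", "arguments": {"deltas": [{"slide":[0,0,0],"spin":-1},{"slide":[0,0,0],"spin":-1},{"slide":[0,0,0],"spin":-0.7},{"slide":[0.75,1,0],"spin":0},{"slide":[0.75,1,0],"spin":0},{"slide":[0.75,1,0],"spin":0},{"slide":[0.75,1,0],"spin":0},{"slide":[0.75,1,0],"spin":0},{"slide":[0.75,1,0],"spin":0},{"slide":[0.75,1,0],"spin":0}], "gripper": 0}}

```text
time_s: 1.15
tcp_pos: [0.3011, 0.4526, 0.2172]
ee_rot: [[0.985, 0.171, -0.003], [0.171, -0.985, -0.01], [-0.004, 0.009, -1.0]]
wrist_force: [0.2, -0.1, -0.1]
gripper_width: 1.001
```

>>> {"name": "servo_tool", "arguments": {"deltas": [{"slide":[0.7,0.97,0],"spin":0},{"slide":[0.7,0.97,0],"spin":0},{"slide":[0.7,0.97,0],"spin":0},{"slide":[0.7,0.97,0],"spin":0},{"slide":[0.7,0.97,0],"spin":0},{"slide":[0.7,0.97,0],"spin":0},{"slide":[0.7,0.97,0],"spin":0},{"slide":[0.3,0.5,0],"spin":0},{"slide":[0,0,0],"spin":0},{"slide":[0,0,0],"spin":0}]}}

```text
time_s: 2.15
tcp_pos: [0.4663, 0.284, 0.2158]
ee_rot: [[0.986, 0.166, -0.007], [0.166, -0.986, -0.014], [-0.009, 0.012, -1.0]]
wrist_force: [-0.3, 0.5, 0.2]
gripper_width: 0.995
```

Run:
```python
from h import *
np.set_printoptions(precision=4,suppress=True)
s=sense();print(s['tcp_pos'],s['ee_rot'],s['joint_velocities'])
c=cap('wrist','w1')
p=s['tcp_pos'];R=s['ee_rot']
print(proj(c,p),proj(c,p+R@[0,0,.1]))
for z in (.045,.12): print(proj(c,[.478,.278,z]))
```

```text
[0.4663 0.284  0.2158] [[ 0.9861  0.1658 -0.007 ]
 [ 0.1657 -0.9861 -0.0136]
 [-0.0091  0.0123 -0.9999]] [-0.4588  0.096  -0.1943 -0.0286 -0.0775  0.0011]
[320.9698 249.1318] [320.6945 199.1224]
[326.2869 169.18  ]
[329.1258 186.5541]
```

View pics/w1.png

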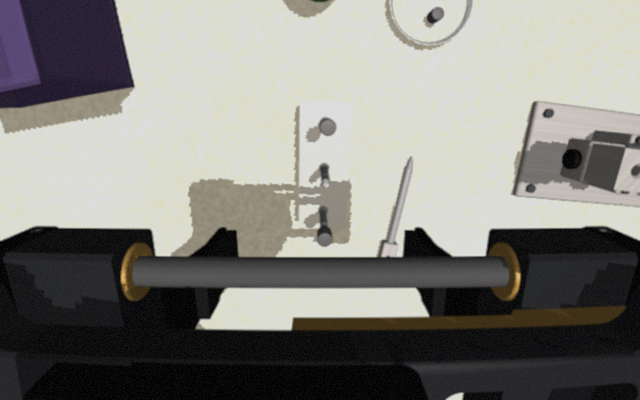

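Run:
```python
from h import *
crop('w1',270,90,370,260,4,'w1c')
```

```text
(no output)
```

View pics/w1c.png

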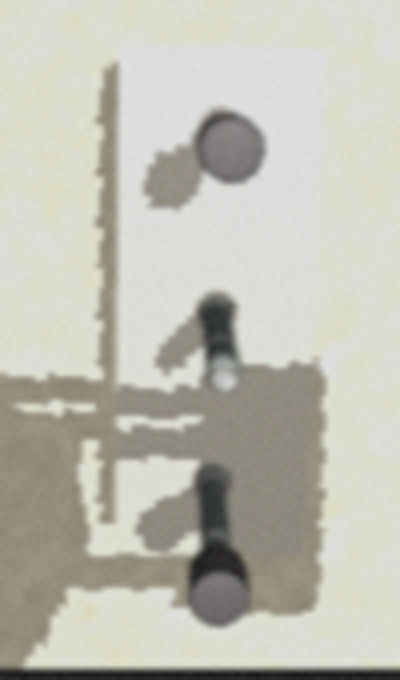

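Run:
```python
from h import *
np.set_printoptions(precision=4,suppress=True)
c=ld('w1')
print(atz(c,326.2,184.4,.12),atz(c,323.5,166.5,.045), atz(c,327.5,126.8,.125),atz(c,324.7,239.5,.125))
s=sense();R=s['ee_rot'];p=s['tcp_pos']
print(R.T@(np.array([.477,.278,.071])-p)/.025)
```

```text
[0.4793 0.2806 0.12  ] [0.4802 0.2812 0.045 ] [0.5237 0.2874 0.125 ] [0.4352 0.2743 0.125 ]
[0.44   0.2441 5.7945]
```

>>> {"name": "servo_tool", "arguments": {"deltas": [{"slide":[0.26,0.1,0],"spin":0},{"slide":[0.26,0.1,0.3],"spin":0},{"slide":[0,0,0.7],"spin":0},{"slide":[0,0,0.7],"spin":0},{"slide":[0,0,0.7],"spin":0},{"slide":[0,0,0.5],"spin":0},{"slide":[0,0,0],"spin":0},{"slide":[0,0,0],"spin":0}]}}

```text
time_s: 3.0
tcp_pos: [0.4798, 0.2846, 0.1387]
ee_rot: [[0.985, 0.174, -0.007], [0.174, -0.985, -0.013], [-0.009, 0.012, -1.0]]
wrist_force: [0.7, 0.2, 1.0]
gripper_width: 1.0
```

Run:
```python
from h import *
np.set_printoptions(precision=4,suppress=True)
s=sense();print(s['tcp_pos'],s['ee_rot'],s['joint_velocities'])
c=cap('wrist','w2')
p=s['tcp_pos'];R=s['ee_rot']
print(proj(c,p),proj(c,p+R@[0,0,.1]))
for z in (.045,.12): print(proj(c,[.479,.2795,z]))
crop('w2',220,100,420,250,4,'w2c')
```

```text
[0.4798 0.2846 0.1387] [[ 0.9847  0.1739 -0.0065]
 [ 0.1738 -0.9847 -0.013 ]
 [-0.0087  0.0117 -0.9999]] [ 0.1386  0.8931 -0.5177 -0.3973  0.1362  0.1523]
[320.9717 249.1208] [320.6962 199.1066]
[325.4481 202.2427]
[328.9382 238.427 ]
```

View pics/w2c.png

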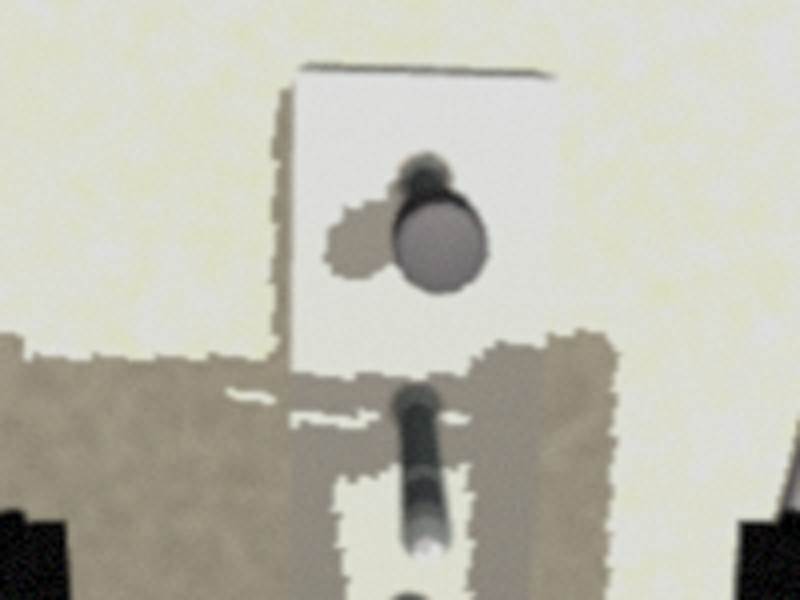

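>>> {"name": "servo_tool", "arguments": {"deltas": [{"slide":[0,0.1,0],"spin":0},{"slide":[0,0.03,0.5],"spin":0},{"slide":[0,0,0.6],"spin":0},{"slide":[0,0,0.6],"spin":0},{"slide":[0,0,0.6],"spin":0},{"slide":[0,0,0.3],"spin":0},{"slide":[0,0,0],"spin":0},{"slide":[0,0,0],"spin":0}]}}

```text
time_s: 3.85
tcp_pos: [0.4816, 0.2815, 0.0727]
ee_rot: [[0.985, 0.174, -0.001], [0.174, -0.985, -0.007], [-0.003, 0.007, -1.0]]
wrist_force: [0.8, 0.7, 0.2]
gripper_width: 0.997
```

Run:
```python
from h import *
np.set_printoptions(precision=4,suppress=True)
s=sense();print(s['tcp_pos'],s['ee_rot'],s['wrist_force'])
c=cap('wrist','w3')
crop('w3',220,150,420,350,3,'w3c')
```

```text
[0.4816 0.2815 0.0727] [[ 0.9848  0.1737 -0.0013]
 [ 0.1737 -0.9848 -0.0074]
 [-0.0026  0.007  -1.    ]] [0.7949 0.6519 0.221 ]
```

View pics/w3c.png

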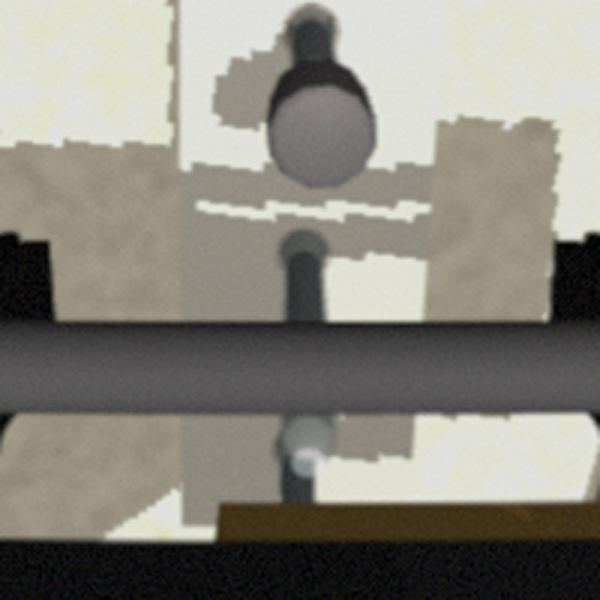

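>>> {"name": "servo_tool", "arguments": {"deltas": [{"slide":[0,0,0],"spin":0},{"slide":[0,0,0],"spin":0},{"slide":[0,0,0],"spin":0},{"slide":[0,0,0],"spin":0},{"slide":[0,0,0],"spin":0},{"slide":[0,0,0],"spin":0},{"slide":[0,0,0],"spin":0},{"slide":[0,0,0],"spin":0}], "gripper": 255}}

```text
time_s: 4.7
tcp_pos: [0.4828, 0.2827, 0.0753]
ee_rot: [[0.985, 0.174, 0.003], [0.174, -0.985, -0.003], [0.002, 0.004, -1.0]]
wrist_force: [-0.3, 0.6, -0.5]
gripper_width: 0.358
```

>>> {"name": "servo_tool", "arguments": {"deltas": [{"slide":[0,0,0],"spin":0},{"slide":[0,0,0],"spin":0},{"slide":[0,0,0],"spin":0},{"slide":[0,0,0],"spin":0},{"slide":[0,0,0],"spin":0}]}}

```text
time_s: 5.2
tcp_pos: [0.4829, 0.2823, 0.0752]
ee_rot: [[0.985, 0.174, 0.002], [0.174, -0.985, -0.004], [0.002, 0.005, -1.0]]
wrist_force: [0.2, -0.5, -0.2]
gripper_width: 0.081
```

>>> {"name": "servo_tool", "arguments": {"deltas": [{"slide":[0,0,0],"spin":0},{"slide":[0,0,0],"spin":0},{"slide":[0,0,-0.2],"spin":0},{"slide":[0,0,-0.4],"spin":0},{"slide":[0,0,-0.5],"spin":0},{"slide":[0,0,-0.5],"spin":0},{"slide":[0,0,-0.5],"spin":0}]}}

```text
time_s: 5.9
tcp_pos: [0.4824, 0.2825, 0.1309]
ee_rot: [[0.985, 0.174, 0.001], [0.174, -0.985, -0.005], [0.0, 0.005, -1.0]]
wrist_force: [1.4, -1.3, -0.2]
gripper_width: 0.078
```

Run:
```python
from h import *
c=cap('wrist','w4')
crop('w4',220,150,420,350,3,'w4c')
```

```text
(no output)
```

View pics/w4c.png

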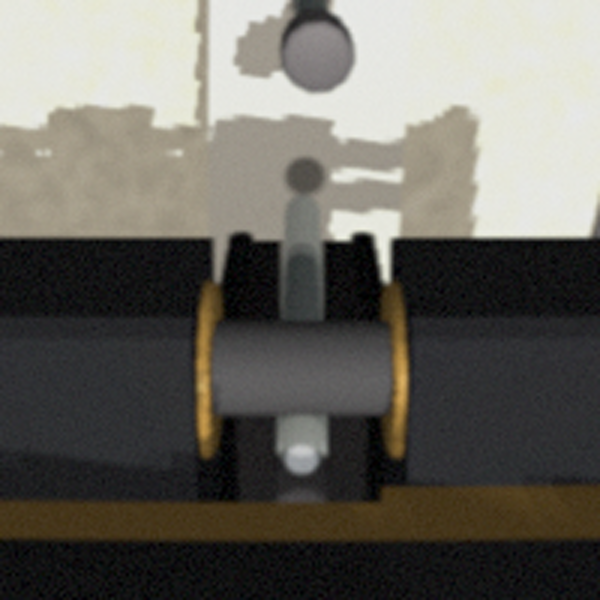

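Run:
```python
from h import *
np.set_printoptions(precision=4,suppress=True)
s=sense();p=s['tcp_pos'];R=s['ee_rot']
c=ld('w4')
print(p,R)
for u,v,z in [(320.7,303.3,-.0448),(321,215.5,.0652)]:
    e,w=ray(c,u,v); e=R.T@(e-p); w=R.T@w; print(e+w*(z-e[2])/w[2])
for z in (-.0448,.0652):
  for x in (-.004,0,.004): print(z,x,proj(c,p+R@[x,0,z]))
crop('w4',290,190,350,330,5,'w4d')
```

```text
[0.4838 0.2835 0.1336] [[ 0.9846  0.1749  0.0054]
 [ 0.1749 -0.9846 -0.0022]
 [ 0.005   0.0031 -1.    ]]
[-0.0033  0.0005 -0.0448]
[-0.0037  0.0011  0.0652]
-0.0448 -0.004 [319.4373 304.8363]
-0.0448 0 [319.4271 295.7723]
-0.0448 0.004 [319.4169 286.5303]
0.0652 -0.004 [319.4196 215.8691]
0.0652 0 [319.4143 210.4374]
0.0652 0.004 [319.409  204.9559]
```

View pics/w4d.png

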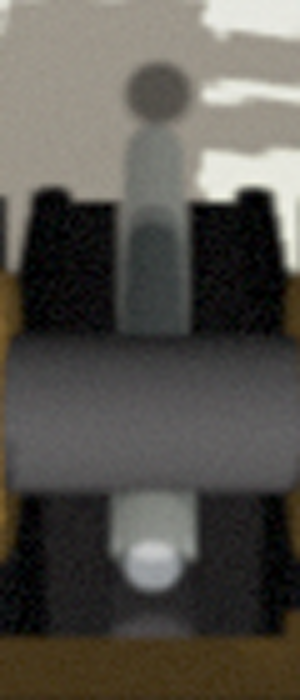

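>>> {"name": "servo_tool", "arguments": {"deltas": [{"slide":[0,0,-0.8],"spin":0.35},{"slide":[0,0,-0.9],"spin":0.35},{"slide":[0,0,-0.9],"spin":0},{"slide":[0,0,-0.8],"spin":0},{"slide":[0.15,0.9,0],"spin":0},{"slide":[0.15,0.9,0],"spin":0},{"slide":[0.15,0.9,0],"spin":0},{"slide":[0.15,0.9,0],"spin":0},{"slide":[0.15,0.9,0],"spin":0},{"slide":[0.15,0.9,0],"spin":0}]}}

```text
time_s: 6.95
tcp_pos: [0.5162, 0.1501, 0.2313]
ee_rot: [[0.997, 0.08, 0.015], [0.08, -0.997, 0.008], [0.015, -0.007, -1.0]]
wrist_force: [0.3, 0.1, -0.9]
gripper_width: 0.081
```

>>> {"name": "servo_tool", "arguments": {"deltas": [{"slide":[0.1,0.9,0],"spin":0},{"slide":[0.1,0.9,0],"spin":0},{"slide":[0.1,0.9,0],"spin":0},{"slide":[0.1,0.8,0],"spin":0},{"slide":[0.05,0.5,0],"spin":0},{"slide":[0,0.2,0],"spin":0},{"slide":[0,0,0],"spin":0},{"slide":[0,0,0],"spin":0}]}}

```text
time_s: 7.75
tcp_pos: [0.5358, 0.0407, 0.2351]
ee_rot: [[0.997, 0.077, 0.02], [0.077, -0.997, 0.012], [0.021, -0.011, -1.0]]
wrist_force: [0.5, 0.3, -0.7]
gripper_width: 0.078
```

```bash
cat > look.py <<'E'
from h import *
import sys
np.set_printoptions(precision=4,suppress=True)
tag=sys.argv[1]
for n in ('wrist','scene','top'): cap(n,n[0]+tag)
s=sense();print(s['tcp_pos'],s['ee_rot'],s['joint_velocities'],s['wrist_force'])
def cc(t,b,s):
    im=cv2.imread(f'pics/{t}.png')[b[1]:b[3],b[0]:b[2]]; return cv2.resize(im,None,fx=s,fy=s,interpolation=cv2.INTER_CUBIC)
w=cc('w'+tag,(270,150,370,350),3); a=cc('s'+tag,(315,150,375,210),6); b=cc('t'+tag,(275,175,335,235),6)
H=np.zeros((720,300+360,3),np.uint8);H[:600,:300]=w;H[:360,300:]=a;H[360:,300:]=b
H=cv2.resize(H,None,fx=.83,fy=.83); cv2.imwrite(f'pics/all{tag}.png',H)
E
python3 look.py 5
```

```text
[0.5358 0.041  0.2349] [[ 0.9968  0.0776  0.0197]
 [ 0.0774 -0.9969  0.012 ]
 [ 0.0206 -0.0105 -0.9997]] [-0.0165  0.0685  0.0375 -0.0542  0.024   0.0175] [ 0.1342 -0.5489 -0.0592]
```

View pics/all5.png

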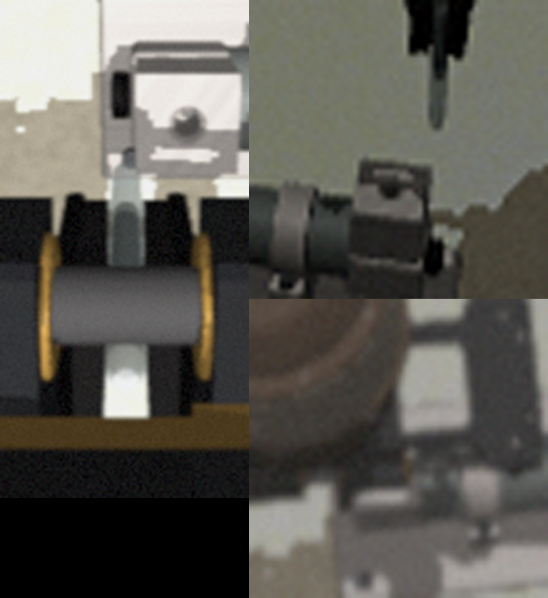

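```bash
cat > tip.py <<'E'
from h import *
import sys
np.set_printoptions(precision=4,suppress=True)
s=sense();p=s['tcp_pos'];R=s['ee_rot'];c=ld(sys.argv[1])
u,v,ut,vt=map(float,sys.argv[2:6])
q=atz(c,u,v,.118); tip=p+R@[-.0035,0,.0652]
e,w=ray(c,ut,vt); tipc=e+w*(tip[2]-e[2])/w[2]
print('inlet',q,'tip kin',tip,'tip cam',tipc)
print('inlet in scene?',proj(ld(sys.argv[1].replace('w','s')),q))
print('tool delta from cam tip (units)',R.T@(q-tipc)/.025,' kin',R.T@(q-tip)/.025)
d=np.r_[(q-tipc)[:2],0]
print('level delta units',R.T@d/.025)
E
python3 tip.py w5 345.1 199 321.4 214.8
python3 - <<'E'
from h import *
crop('w5',300,160,380,240,7,'w5d')
E
```

```text
inlet [0.5353 0.0208 0.118 ] tip kin [0.5336 0.0415 0.1697] tip cam [0.5349 0.0409 0.1697]
inlet in scene? [343.2166 189.0039]
tool delta from cam tip (units) [-0.0889  0.8245  2.0574]  kin [-0.0391  0.851   2.0582]
level delta units [-0.0463  0.8029 -0.0094]
```

View pics/w5d.png

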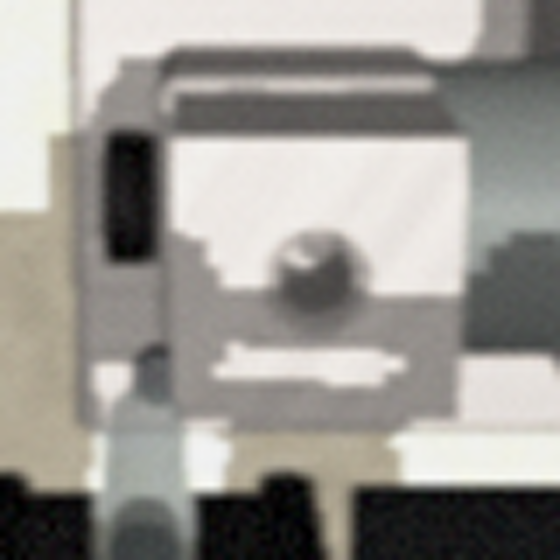

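>>> {"name": "servo_tool", "arguments": {"deltas": [{"slide":[0,0.4,0],"spin":0},{"slide":[0,0.3,0.1],"spin":0},{"slide":[0,0.1,0.4],"spin":0},{"slide":[0,0,0.4],"spin":0},{"slide":[0,0,0.3],"spin":0},{"slide":[0,0,0],"spin":0},{"slide":[0,0,0],"spin":0},{"slide":[0,0,0],"spin":0}]}}

```text
time_s: 8.7
tcp_pos: [0.5373, 0.0205, 0.2005]
ee_rot: [[0.997, 0.079, 0.017], [0.079, -0.997, 0.011], [0.017, -0.01, -1.0]]
wrist_force: [-0.1, -0.4, -0.0]
gripper_width: 0.083
```

```bash
python3 look.py 6
python3 - <<'E'
from h import *
crop('w6',280,150,380,250,7,'w6d')
crop('s6',320,150,380,210,8,'s6d')
E
```

```text
[0.5375 0.0205 0.2009] [[ 0.9967  0.079   0.0174]
 [ 0.0788 -0.9968  0.0116]
 [ 0.0182 -0.0102 -0.9998]] [-0.0887 -0.1439  0.034   0.0253  0.0027 -0.0088] [-0.2031  0.1223 -0.0961]
```

View pics/w6d.png

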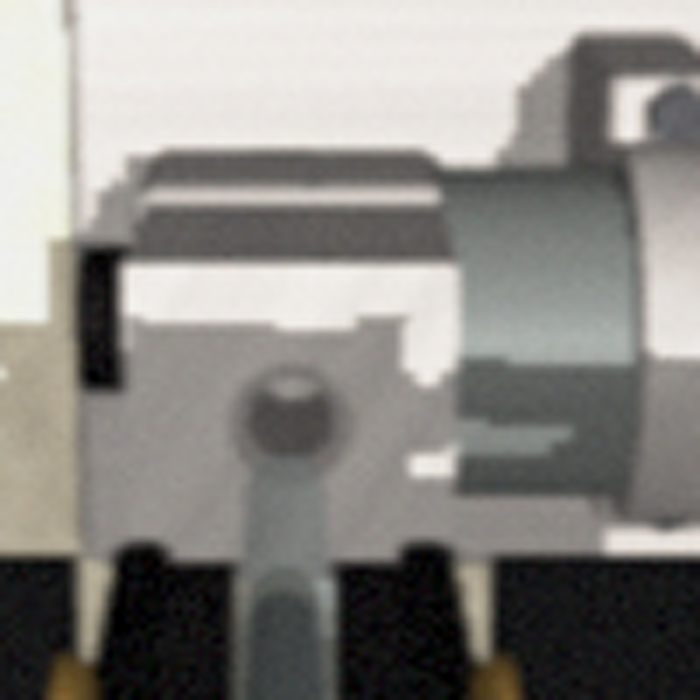

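View pics/s6d.png

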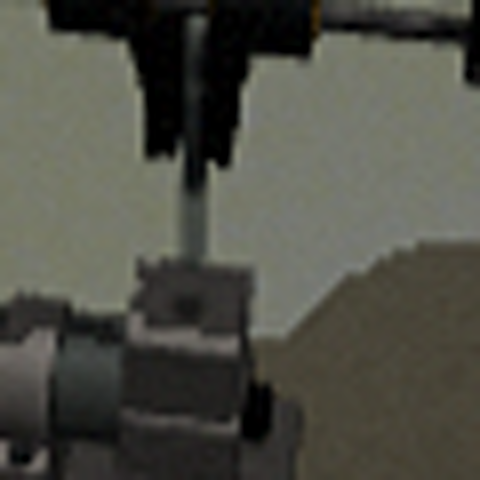

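```bash
python3 tip.py w6 321.7 209.3 321 215.4
python3 - <<'E'
from h import *
s=ld('s6'); a=atz(s,344.1,182.9,.1352);b=atz(s,343.5,188.1,.118);print('scene',a,b,b-a)
E
```

```text
inlet [0.5354 0.0204 0.118 ] tip kin [0.5351 0.021  0.1356] tip cam [0.5358 0.0209 0.1356]
inlet in scene? [343.0614 189.01  ]
tool delta from cam tip (units) [-0.033   0.0231  0.7042]  kin [-0.0044  0.0302  0.7046]
level delta units [-0.0202  0.016  -0.0005]
scene [0.52946166 0.0213027  0.1352    ] [0.532186 0.020842 0.118   ] [ 0.00272435 -0.0004607  -0.0172    ]
```

>>> {"name": "servo_tool", "arguments": {"deltas": [{"slide":[0,0.03,0.1],"spin":0},{"slide":[0,0,0.2],"spin":0},{"slide":[0,0,0.2],"spin":0},{"slide":[0,0,0.2],"spin":0},{"slide":[0,0,0.2],"spin":0},{"slide":[0,0,0.1],"spin":0}]}}

```text
time_s: 9.45
tcp_pos: [0.5382, 0.0203, 0.1745]
ee_rot: [[0.997, 0.079, 0.019], [0.079, -0.997, 0.012], [0.02, -0.011, -1.0]]
wrist_force: [0.1, -0.7, 0.7]
gripper_width: 0.079
```

```bash
python3 look.py 7
python3 - <<'E'
from h import *
crop('w7',280,150,380,250,7,'w7d')
crop('s7',320,150,380,210,8,'s7d')
E
```

```text
[0.5385 0.0203 0.175 ] [[ 0.9967  0.0793  0.0194]
 [ 0.0791 -0.9968  0.0122]
 [ 0.0203 -0.0106 -0.9997]] [ 0.0571 -0.3707  0.4668  0.1305 -0.4034  0.0509] [ 0.8003 -0.073  -0.2341]
```

View pics/w7d.png

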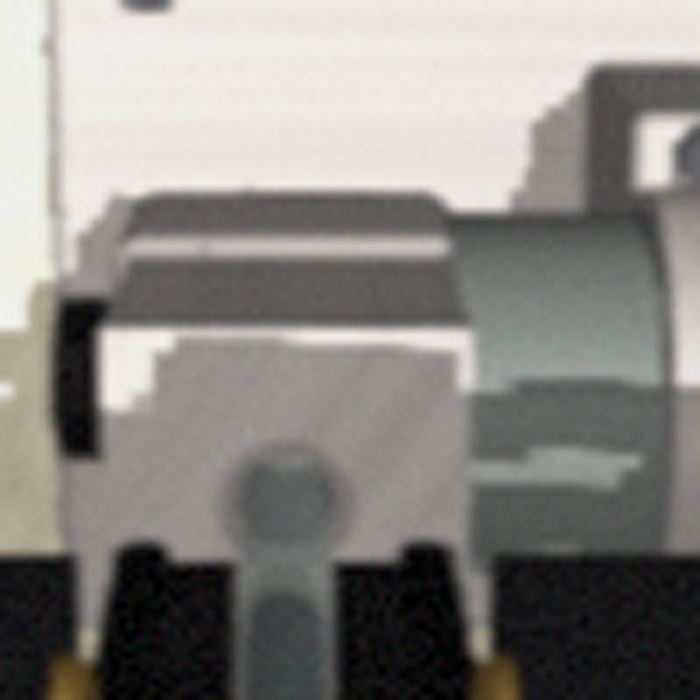

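View pics/s7d.png

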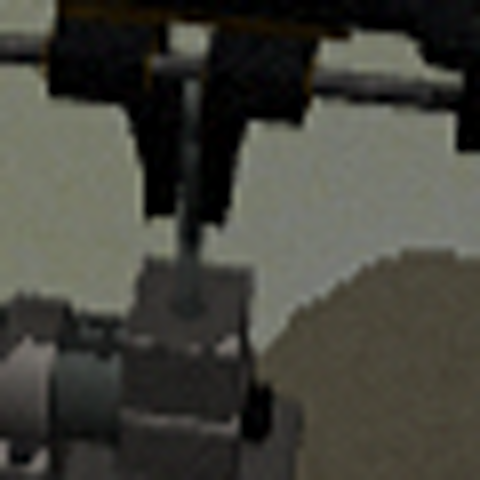

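>>> {"name": "servo_tool", "arguments": {"deltas": [{"slide":[-0.02,0,0.15],"spin":0},{"slide":[-0.01,0.01,0.15],"spin":0},{"slide":[-0.01,0,0.15],"spin":0},{"slide":[-0.01,0.01,0.15],"spin":0}]}}

```text
time_s: 10.0
tcp_pos: [0.5381, 0.02, 0.1599]
ee_rot: [[0.997, 0.08, 0.022], [0.079, -0.997, 0.013], [0.023, -0.011, -1.0]]
wrist_force: [-0.2, 1.1, 0.1]
gripper_width: 0.078
```

>>> {"name": "servo_tool", "arguments": {"deltas": [{"slide":[-0.01,0,0.1],"spin":0},{"slide":[-0.01,0,0.1],"spin":0},{"slide":[0,0,0.06],"spin":0}]}}

```text
time_s: 10.3
tcp_pos: [0.5388, 0.0199, 0.1548]
ee_rot: [[0.996, 0.081, 0.024], [0.081, -0.997, 0.012], [0.025, -0.01, -1.0]]
wrist_force: [-3.1, 1.7, 11.3]
gripper_width: 0.081
```

>>> {"name": "servo_tool", "arguments": {"deltas": [{"slide":[0,0,0],"spin":0},{"slide":[0,0,0],"spin":0},{"slide":[0,0,0],"spin":0},{"slide":[0,0,0],"spin":0},{"slide":[0,0,0],"spin":0},{"slide":[0,0,0],"spin":0}], "gripper": 90}}

```text
time_s: 10.9
tcp_pos: [0.5389, 0.02, 0.1547]
ee_rot: [[0.996, 0.081, 0.024], [0.081, -0.997, 0.012], [0.025, -0.01, -1.0]]
wrist_force: [-0.7, 0.6, -0.0]
gripper_width: 0.541
```

```bash
python3 look.py 8
python3 - <<'E'
from h import *
crop('s8',310,140,380,210,8,'s8d')
E
```

```text
[0.539  0.02   0.1547] [[ 0.9964  0.0809  0.0246]
 [ 0.0806 -0.9967  0.0119]
 [ 0.0254 -0.0099 -0.9996]] [-0.002  -0.0037  0.0513  0.0138 -0.0495  0.0278] [-0.2684  0.7462  0.0042]
```

View pics/w8.png

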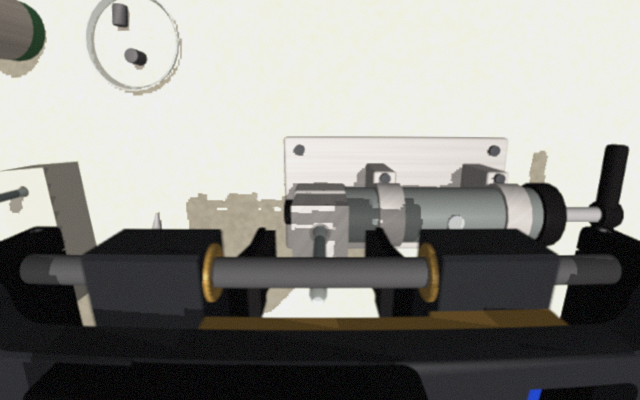

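View pics/s8d.png

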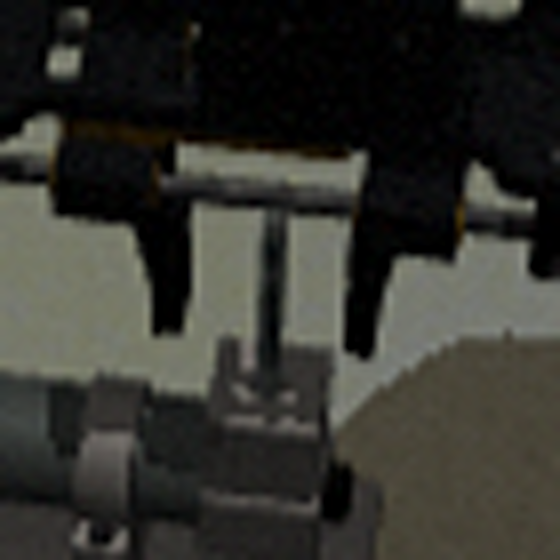

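>>> {"name": "servo_tool", "arguments": {"deltas": [{"slide":[0,0,-0.3],"spin":0},{"slide":[0,0,-0.7],"spin":0},{"slide":[0,0,-0.8],"spin":0},{"slide":[0,0,-0.8],"spin":0},{"slide":[0,0,-0.7],"spin":0},{"slide":[-0.1,0.4,0],"spin":0},{"slide":[-0.2,0.9,0],"spin":0},{"slide":[-0.2,0.9,0],"spin":0},{"slide":[-0.2,0.9,0],"spin":0},{"slide":[-0.2,0.9,0],"spin":0}]}}

```text
time_s: 12.05
tcp_pos: [0.5209, -0.0856, 0.2394]
ee_rot: [[0.996, 0.086, 0.024], [0.085, -0.996, 0.012], [0.025, -0.01, -1.0]]
wrist_force: [-0.2, 0.5, -0.7]
gripper_width: 0.643
```

>>> {"name": "servo_tool", "arguments": {"deltas": [{"slide":[-0.1,0.9,0],"spin":0},{"slide":[-0.1,0.9,0],"spin":0},{"slide":[-0.1,0.9,0],"spin":0},{"slide":[-0.1,0.9,0],"spin":0},{"slide":[-0.1,0.5,0],"spin":0},{"slide":[0,0,0],"spin":0},{"slide":[0,0,0],"spin":0}]}}

```text
time_s: 12.75
tcp_pos: [0.5108, -0.1977, 0.2325]
ee_rot: [[0.997, 0.079, 0.014], [0.079, -0.997, 0.014], [0.016, -0.013, -1.0]]
wrist_force: [0.4, 0.3, 0.2]
gripper_width: 0.644
```

```bash
python3 look.py 9
python3 - <<'E'
from h import *
crop('s9',220,120,380,240,5,'s9d')
E
```

```text
[ 0.5113 -0.197   0.2329] [[ 0.9966  0.0805  0.0152]
 [ 0.0803 -0.9967  0.0143]
 [ 0.0163 -0.013  -0.9998]] [ 0.3392 -0.2273  0.2836  0.1574 -0.0156 -0.0049] [ 0.3477 -0.3201 -0.3789]
```

View pics/w9.png

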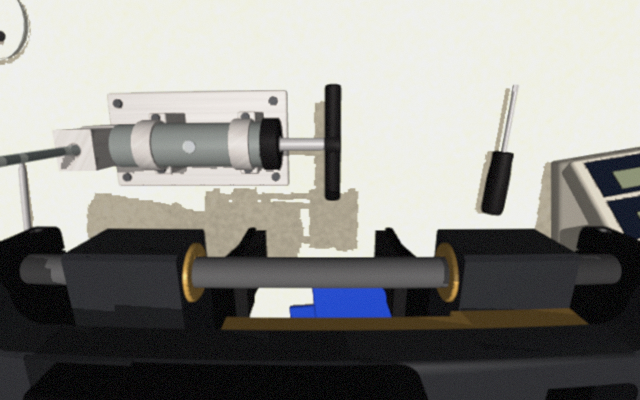

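View pics/s9d.png

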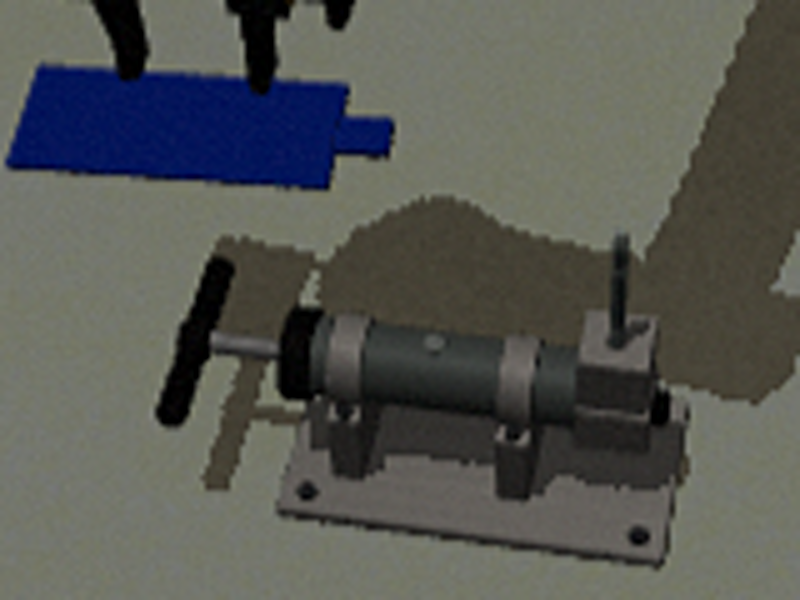

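Run:
```python
from h import *
np.set_printoptions(precision=4,suppress=True)
c=ld('w9');s=sense();p=s['tcp_pos'];R=s['ee_rot']
a=atz(c,333,86,.078);b=atz(c,331.7,197,.078);print(a,b,np.linalg.norm(a-b),(a+b)/2)
pre=[]
for u,v in [(282,144),(262,144)]: print('cap',atz(c,u,v,.1 if u<270 else .075))
print('tube top proj',proj(ld('s9'),[.536,.0207,.2]),'seen',220+620/5,120+235/5,  proj(ld('s9'),[.536,.0207,.21]))
m=(a+b)/2; x=(a-b)/np.linalg.norm(a-b); g=m-.034*x
print('yaw',np.degrees(np.arctan2(x[1],x[0])),'g',g)
print(R.T@(np.r_[g[:2],.057]-p)/.025)
```

```text
[ 0.6049 -0.1993  0.078 ] [ 0.5014 -0.2072  0.078 ] 0.10381412795370765 [ 0.5532 -0.2033  0.078 ]
cap [ 0.5486 -0.1556  0.075 ]
cap [ 0.5496 -0.141   0.1   ]
tube top proj [343.9686 167.1541] seen 344.0 167.0 [344.0803 164.2888]
yaw 4.331177785708643 g [ 0.5193 -0.2058  0.078 ]
[0.176 0.471 7.035]
```

>>> {"name": "servo_tool", "arguments": {"deltas": [{"slide":[0.1,0.25,0.2],"spin":0},{"slide":[0.08,0.2,0.5],"spin":0},{"slide":[0,0,0.8],"spin":0},{"slide":[0,0,0.8],"spin":0},{"slide":[0,0,0.8],"spin":0},{"slide":[0,0,0.5],"spin":0},{"slide":[0,0,0.2],"spin":0},{"slide":[0,0,0],"spin":0}]}}

```text
time_s: 13.7
tcp_pos: [0.5195, -0.2053, 0.1294]
ee_rot: [[0.996, 0.085, 0.013], [0.085, -0.996, 0.015], [0.014, -0.014, -1.0]]
wrist_force: [-0.9, -0.5, 0.7]
gripper_width: 0.65
```

```bash
python3 look.py 10
python3 - <<'E'
from h import *
c=ld('w10');s=sense();p=s['tcp_pos'];R=s['ee_rot']
g=np.array([.5193,-.2058,.057]);print(R.T@(g-p)/.025)
E
```

```text
[ 0.5205 -0.2055  0.1312] [[ 0.9962  0.0849  0.0167]
 [ 0.0847 -0.9963  0.0146]
 [ 0.0178 -0.0131 -0.9998]] [-0.108  -0.7663  0.4571  0.0537  0.0238  0.07  ] [-0.7396 -0.4162 -0.0097]
[-0.10117873  0.04670308  2.96670641]
```

View pics/w10.png

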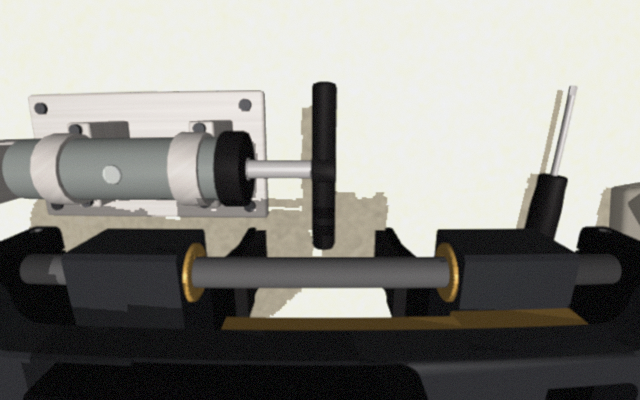

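>>> {"name": "servo_tool", "arguments": {"deltas": [{"slide":[-0.05,0.05,0.4],"spin":0},{"slide":[0,0,0.7],"spin":0},{"slide":[0,0,0.7],"spin":0},{"slide":[0,0,0.7],"spin":0},{"slide":[0,0,0.5],"spin":0},{"slide":[0,0,0.2],"spin":0}]}}

```text
time_s: 14.45
tcp_pos: [0.5241, -0.2066, 0.0516]
ee_rot: [[0.996, 0.085, 0.029], [0.085, -0.996, 0.013], [0.03, -0.011, -1.0]]
wrist_force: [-0.1, -0.1, 0.6]
gripper_width: 0.648
```

```bash
python3 look.py 11
python3 - <<'E'
from h import *
crop('s11',220,120,380,240,5,'s11d')
E
```

```text
[ 0.5249 -0.2068  0.0529] [[ 0.9959  0.0855  0.0303]
 [ 0.0852 -0.9963  0.0126]
 [ 0.0312 -0.0099 -0.9995]] [ 0.1523 -0.8334  0.7661  0.1055 -0.0899 -0.0132] [ 0.1122  0.0169 -0.1978]
```

View pics/w11.png

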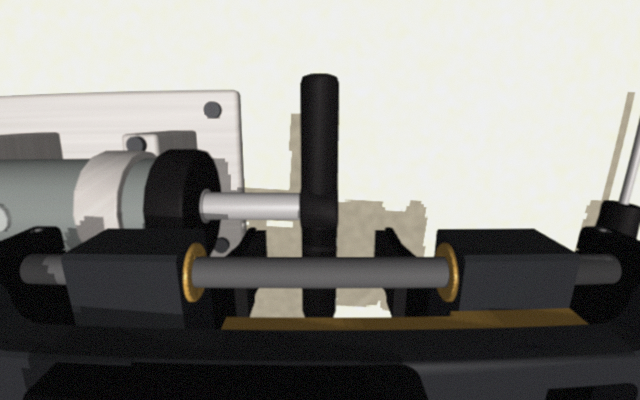

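View pics/s11d.png

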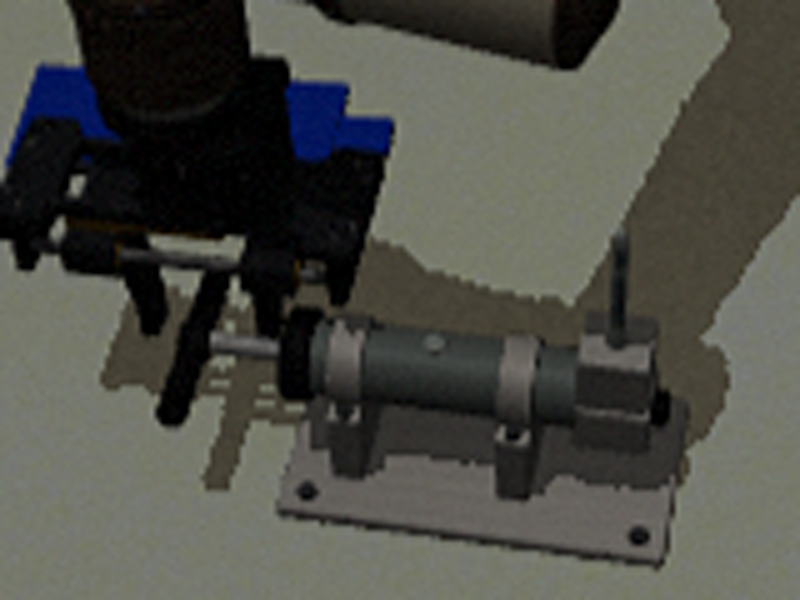

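>>> {"name": "servo_tool", "arguments": {"deltas": [{"slide":[-0.2,0,0],"spin":0},{"slide":[-0.05,0,0],"spin":0},{"slide":[0,0,0],"spin":0},{"slide":[0,0,0],"spin":0},{"slide":[0,0,0],"spin":0},{"slide":[0,0,0],"spin":0},{"slide":[0,0,0],"spin":0},{"slide":[0,0,0],"spin":0}], "gripper": 255}}

```text
time_s: 15.4
tcp_pos: [0.5199, -0.2065, 0.0559]
ee_rot: [[0.996, 0.085, 0.036], [0.085, -0.996, 0.013], [0.037, -0.01, -0.999]]
wrist_force: [0.3, 3.0, 1.7]
gripper_width: 0.174
```

```bash
python3 look.py 12
python3 - <<'E'
from h import *
print(sense()['gripper_width'],sense()['moment'])
E
```

```text
[ 0.5198 -0.2065  0.0559] [[ 0.9957  0.0855  0.0365]
 [ 0.085  -0.9963  0.0132]
 [ 0.0375 -0.01   -0.9992]] [ 0.028  -0.0675  0.0136 -0.0058  0.0451  0.073 ] [-0.4181  4.6315  1.0455]
0.17294852195764085 [ 1.19702026  0.18398997 -0.01112301]
```

View pics/w12.png

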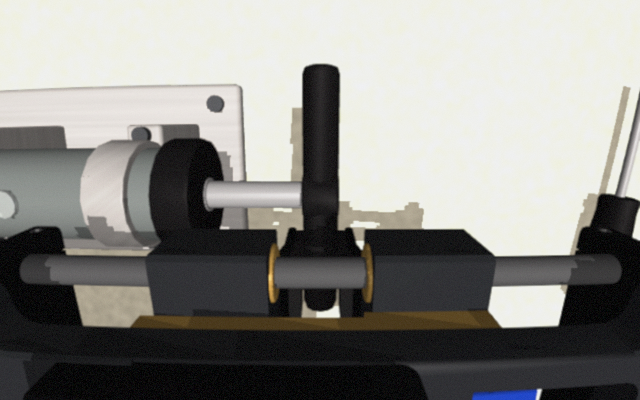

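>>> {"name": "servo_tool", "arguments": {"deltas": [{"slide":[0,0.2,0],"spin":0},{"slide":[0,0.3,0],"spin":0},{"slide":[0,0.3,0],"spin":0},{"slide":[0,0.3,0],"spin":0},{"slide":[0,0.3,0],"spin":0},{"slide":[0,0.3,0],"spin":0}]}}

```text
time_s: 16.15
tcp_pos: [0.5228, -0.2429, 0.0559]
ee_rot: [[0.996, 0.087, 0.033], [0.086, -0.996, 0.022], [0.035, -0.019, -0.999]]
wrist_force: [0.2, 10.8, 4.2]
gripper_width: 0.171
```

```bash
python3 look.py 13
python3 - <<'E'
from h import *
s=sense();d=s['tcp_pos']-np.array([.5198,-.2065,.0559]);print('pull',d@[.0767,-.997,0],d,s['gripper_width'])
E
```

```text
[ 0.5228 -0.2434  0.0559] [[ 0.9957  0.0863  0.0338]
 [ 0.0856 -0.9961  0.0209]
 [ 0.0355 -0.018  -0.9992]] [ 0.3182 -0.1625 -0.2568 -0.0078  0.2663 -0.1468] [-0.6797  7.1416  3.5867]
pull 0.03701062602868342 [ 3.03234406e-03 -3.68887114e-02  3.33105654e-05] 0.17239816232029084
```

View pics/w13.png

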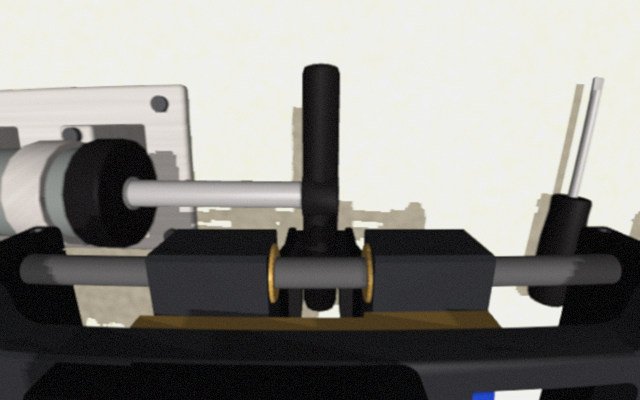

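>>> {"name": "servo_tool", "arguments": {"deltas": [{"slide":[0,0.2,0],"spin":0},{"slide":[0,0.2,0],"spin":0},{"slide":[0,0.15,0],"spin":0},{"slide":[0,0.1,0],"spin":0}]}}

```text
time_s: 16.7
tcp_pos: [0.5235, -0.2528, 0.0559]
ee_rot: [[0.996, 0.086, 0.031], [0.085, -0.996, 0.03], [0.033, -0.027, -0.999]]
wrist_force: [-0.2, 11.1, 4.6]
gripper_width: 0.175
```

```bash
cat > p.py <<'E'
from h import *
import sys
t=sys.argv[1]
s0=sense();c=cap('wrist','w'+t)
s=sense();b=np.array([.5198,-.2065,.0559])
print('pull',(s0['tcp_pos']-b)@[.0767,-.997,0],(s['tcp_pos']-b)@[.0767,-.997,0],s['wrist_force'],s['gripper_width'],s['time_s'],s['ee_rot'][:,2])
crop('w'+t,40,130,340,260,2.6,'w'+t+'d')
E
python3 p.py 14
```

```text
pull 0.046495011217224096 0.046591739128844054 [-0.41125645 10.32811305  4.02132442] 0.17304425594779838 16.75 [ 0.0309373   0.0300644  -0.99906907]
```

View pics/w14d.png

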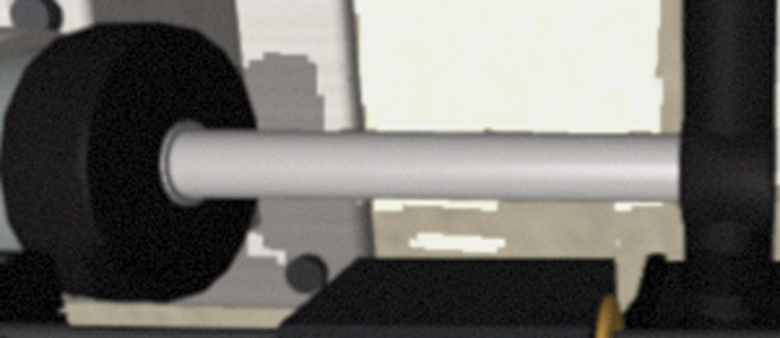

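>>> {"name": "servo_tool", "arguments": {"deltas": [{"slide":[0,0.15,0],"spin":0},{"slide":[0,0.15,0],"spin":0},{"slide":[0,0.1,0],"spin":0}]}}

```text
time_s: 17.05
tcp_pos: [0.5238, -0.257, 0.0559]
ee_rot: [[0.996, 0.087, 0.028], [0.086, -0.996, 0.038], [0.032, -0.035, -0.999]]
wrist_force: [0.2, 10.9, 4.7]
gripper_width: 0.176
```

```bash
python3 p.py 15
```

```text
pull 0.0506135240835997 0.05070248213173051 [-1.11076714 11.27611891  4.94052289] 0.16861413818963275 17.1 [ 0.02831019  0.03781002 -0.99888385]
```

View pics/w15d.png

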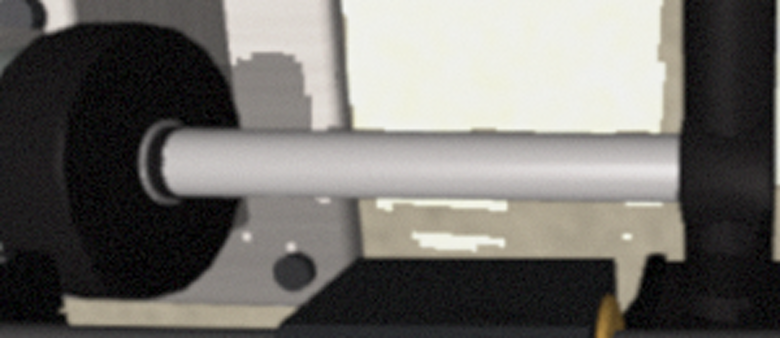

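>>> {"name": "servo_tool", "arguments": {"deltas": [{"slide":[0,0.15,0],"spin":0},{"slide":[0,0.12,0],"spin":0}]}}

```text
time_s: 17.3
tcp_pos: [0.524, -0.2594, 0.0559]
ee_rot: [[0.996, 0.087, 0.026], [0.086, -0.995, 0.043], [0.03, -0.041, -0.999]]
wrist_force: [-0.2, 12.2, 4.8]
gripper_width: 0.178
```

```bash
python3 p.py 16
```

```text
pull 0.05308190948464851 0.05320484364727473 [ 0.29840626 11.51397092  5.20364346] 0.17294513001234207 17.35 [ 0.0263781   0.0434705  -0.99870642]
```

View pics/w16d.png

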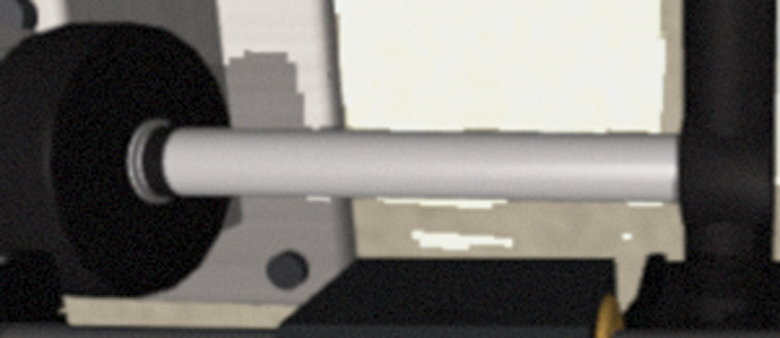

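Run:
```python
from h import *
a=[]
for t in ('14','15','16'):
    im=cv2.imread(f'pics/w{t}.png')[170:215,80:130]; a.append(cv2.resize(im,None,fx=8,fy=8,interpolation=cv2.INTER_CUBIC)[:,:260])
cv2.imwrite('pics/cmp.png',np.clip(np.hstack(a).astype(float)*1.3,0,255).astype(np.uint8))
```

```text
(no output)
```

View pics/cmp.png

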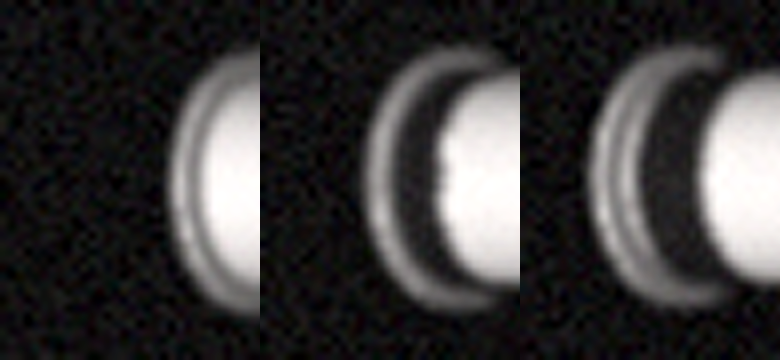

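```bash
python3 - <<'E'
from h import *
b=np.array([.5198,-.2065,.0559])
for i in range(80):
    optics.capture('wrist')
    if i%10==9:
        s=sense();print(s['time_s'],(s['tcp_pos']-b)@[.0767,-.997,0],s['wrist_force'],s['gripper_width'])
cap('scene','s17')
crop('s17',220,120,380,240,5,'s17d')
E
python3 p.py 17
python3 - <<'E'
from h import *
crop('w17',80,170,130,215,12,'w17e')
E
```

```text
17.85 0.05321577035863848 [ 0.65226484 10.7652346   3.39005905] 0.17209140775004073
18.35 0.05319695699706027 [ 0.31228878 10.94266124  2.41275947] 0.16970949097093566
18.85 0.05319035818278239 [-0.92818473  9.41888858  3.9739189 ] 0.16980464288751437
19.35 0.0531947569967151 [ 0.17862743 11.08911407  3.53032908] 0.17198110757867469
19.85 0.05319127043766435 [ 0.24494361 10.94207085  3.88778825] 0.17367679562478347
20.35 0.0532316790768628 [-7.45165533e-03  1.15386763e+01  4.13568024e+00] 0.1728033134387732
20.85 0.053203040048690683 [-0.62303181 10.63777327  4.37368871] 0.1720251842494061
21.35 0.05321145615575283 [-0.85316532 10.73445729  5.57479812] 0.17695477702918838
pull 0.05322020929290796 0.053230233416560455 [-0.19535921 11.11579331  4.97351759] 0.17248730301513338 21.45 [ 0.02653107  0.04307126 -0.99871967]
```

View pics/w17e.png

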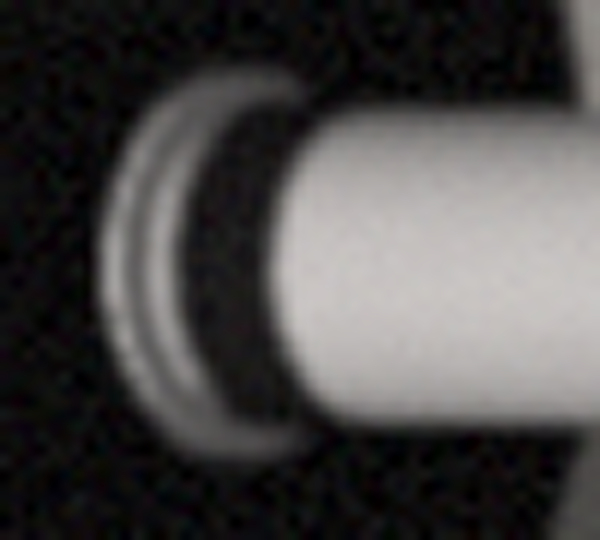

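View pics/s17.png

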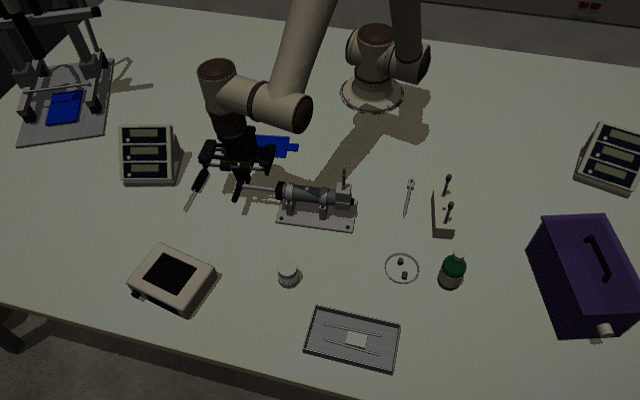

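View pics/s17d.png

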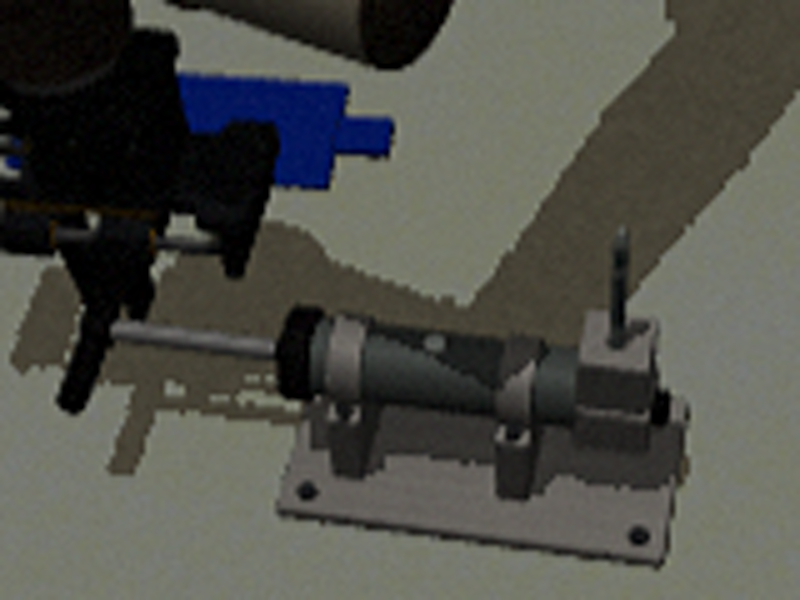

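The first ring is clear of the end cap with a thin sliver of steel behind it. The handle has held steady for about 4 s, the tube is still home, and the other items are where they were. Handing in.

```bash
python3 -c "
from station import r
print(r.finish_job())"
```

```text
the job is handed in; nothing more can be done
None
```

I moved the uncapped tube from the rack's middle hole to the pump socket and let go of it. I then drew the T-handle to the first ring and held it there. I handed the job in at about 21.5 s with the handle still gripped.

- **Tube seating:** I felt the socket bottom as an 11 N contact with the tube tip about 28 mm down. Afterwards the tube's top showed in the scene picture within a pixel of where a fully home tube should be (z = 0.200 m).
- **Plunger mark:** The arm's travel reads 53.2 mm against the 52 mm mark. The wrist picture shows the whole dark ring out, with roughly 1 mm of bright rod behind it, so it is slightly past just clear.
- **Hold:** Travel stayed within 0.05 mm for about 4 s, at about 11 N on the wrist.
- **Bystanders:** In the last scene picture the capped tubes, ear bar, bottle and jar look unmoved. The gripper partly hides the screwdriver there, but nothing touched it.
- **Disagreements:** The top and scene cameras put the tube 2–4 mm off the arm's own position, so I aligned with the wrist camera. The tool had tilted about 3° by the end of the pull; the grip held.

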